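Give the bead grinder a shot from its hand oiler

TASK

Give the grinder's spindle a shot from its hand oiler: swing the steel guard arm well clear of the black plunger, then press the plunger smoothly down until it is firmly on the stop inside its barrel, without ramming it, and keep it there for a good second. Let the plunger come back up and swing the guard fully shut over it again. Do not press the start button, and leave the other things on the bench where they are.

Things in the scene. Friction and masses are not known exactly. Their poses are not given: they have to be found in the camera images.
- grinder: Green bench grinder on a steel base plate 200 (x) by 360 (y) by 12 mm, fixed, placed anew each time. Origin on the bench under the plate (x -100..100, y -170..190 mm); z up. The motor, top at 165 mm, lies along y on the +y half; the hand oiler stands on the -y half, its axis at x 0, y -100 mm.
- pump_barrel: The oiler's upright aluminium barrel, 50 mm diameter, 103 mm high; origin at the centre of its foot, 12 mm above the bench, axes as the grinder's. The plunger's stop is inside it, unseen, set anywhere from 12 to 38 mm of stroke; there the force rises steeply; a push over 50 N would damage it.
- plunger: The oiler's sprung plunger: black mushroom head 44 mm across, 14 mm thick, on a rod into the barrel; pressed straight down. Origin at the centre of the head's flat top, 170 mm above the bench when up (158 mm above the barrel's foot). Its spring takes about 5 N to start and 0.15 N more per mm (about 10.5 N at 38 mm), and lifts it again when let go.
- guard (a joint): Angle (rad) of the flat steel guard arm about the post 70 mm from the plunger on the grinder's +x side. 0 = shut: arm along the grinder's -x, its 66 mm disc over the plunger. Grows as it swings to the grinder's -y, away from the motor, to a stop at 1.6; clear of the plunger beyond 1.2. Stiff (2 N at the tab), stays where left. Underside 195, top 201 mm above the bench.
- guard_tab (a point): Centre of the top of the guard's tab: an upright black round peg, 22 mm diameter and 45 mm tall, on the end of the guard arm, 120 mm from the hinge axis. Its top is 246 mm above the bench. Can be pushed from either side or gripped.
- guard_hinge (a point): Point on the guard's vertical hinge axis, at the arm's underside (195 mm above the bench).
- start_button (a joint): Travel (m, 0 to 0.006) of the grinder's start push button, grey, 26 mm diameter, on the base plate in front of the motor (grinder x -75, y +100 mm, top about 34 mm above the bench). Not to be pressed.
- bracelet_a: A bystander, to be left alone: ring of 16 mm wooden beads, 88 mm across; origin centre of its underside. On the bench beside the oiler.
- bracelet_b: A bystander, to be left alone: a second such bead ring, lying on the first; origin centre of its underside.
- sanding_block: A bystander, to be left alone: cork block 75 x 55 x 35 mm beside the oiler; origin centre of its underside.
- wax_jar: A bystander, to be left alone: jar 64 mm across, 65 mm high; origin centre of its underside.
- basket: A bystander, to be left alone: open red plastic basket 220 x 170 x 65 mm; origin centre of its underside.
- blank_a: A bystander, to be left alone: dark wood blank 120 x 35 x 35 mm; origin centre of its underside.
- brush: A bystander, to be left alone: bench brush lying on the bench, under 250 mm long; origin at its underside.

How it is judged:
By the outcome, as a careful person would: the job done as asked, in the order asked, and still so for the second after the job is handed in, with the robot touching nothing.
It also fails if it takes over 64 s, if anything falls off the work surface, if the arm or the gripper's body presses on something with over 40 N, if the wrist force passes 120 N, or if a joint passes its speed limit or range.

ROBOT

A 6-joint arm with a two-finger parallel gripper is mounted at the origin on the work surface. World frame = base frame: x ahead of the robot, y to its left, z up, the work surface at z = 0. Lengths are in m, angles in rad, forces in N, time in s.
With the tool pointing down it reaches from about 0.425 to 0.95 m from the base axis. Payload 3.5 kg.
Tool frame: the origin (TCP) lies between the finger pads; the fingertips stand 19 mm ahead of it and the grasp point (between the pads) is the TCP; z points along the fingers, y is the line along which they close (so a half turn about z gives the same grasp; the last joint's range is limited). The gripper opens to 85 mm and grips with 20 to 120 N. Pads are 22 mm wide; open, the fingers measure 114 mm over their backs; the gripper's body (76 mm by 85 mm) begins 54 mm behind the grasp point. The pads swing forward as they close: fully open they stand 13 mm farther back than shut.
Start: joints at [1.051, 0.286, 1.577, -0, 1.279, -0.15], TCP at [0.244, 0.629, 0.25] pointing down, gripper open.
Joint ranges: [-2.77, 2.77], [-0.9, 2.22], [0.21, 2.48], [-1.53, 4.67], [0.24, 2.81], [-2.84, 2.84]. Speed limits (rad/s): [2.79, 2.79, 3.14, 3.14, 3.14, 3.14].

INTERFACE

Orientations are given as a unit quaternion [x, y, z, w].
In Python, from plant import monitor, eyes, ctrl gives the robot as it stands.
- The arm moves only by the shell command python3 -m handwheel 'ROWS' [FORCE]. ROWS is JSON, a list of rows, each a list of 7 numbers: the shift along the tool's x, y, z in units of 40 cm (1.0 is 40 cm), then the turn, a rotation vector about the tool's x, y, z in units of pi rad (1.0 is pi rad), then the opening, from -1 (shut) to 1 (fully open). A call has 1 to 12 rows; each row is the pose to reach, as a shift and turn from the pose commanded when the call began, along the tool's axes at that moment, turning the shorter way round; what a row does not reach only later rows make up. A row lasts 1/8 s, in which the tool goes at most 62.5 mm and 10.7 degrees, less where a joint would pass 70% of its speed; a pose out of reach is approached as far as the arm can. A call with a number of a shift or a turn outside -1 to 1 is refused whole. A call with a gripper value outside its range is refused whole. The fingers move at their own pace and stop on an object; FORCE is the grip in N (left out, the last holds). Time passes only in rows, so rows that repeat a pose let the fingers close. It gives the time, the measured TCP pose, the force, the opening and the grip force at its end, in the units of the state.
- monitor.get_state(): the state, without advancing time (a new reading comes with each control period).
- eyes.read_camera(name): name is "scene" or "top"; returns the picture (420x560x3 uint8, red, green, blue); there is no depth.
- eyes.camera_params(name): a dict with "K" (3x3 intrinsics, pixels), "R" (3x3) and "t" (3): a world point X has camera coordinates R X + t. Camera axes: x right, y down, z forward; pixel columns grow to the right and rows downward; lengths in m; the calibration is good to about 2 mm. A picture is of the moment at which its call begins. camera_params takes no time and is no camera call.
- ctrl.sign_off(): hands the job in; it is judged then, once.
The state is a dict: "time": time; "qpos": joint angles; "dq": joint speeds; "joint_efforts": joint torques, N m; "eef_pos": TCP position; "tcp_rot": TCP orientation; "contact_force": force on the tool from outside, world axes, zero at the start; "wrist_torque": the same for the moment, N m; "opening": opening from 0.0 (shut) to 1.0 (fully open); "finger_force": force on a finger pad.
Only numpy, scipy, OpenCV 4.12 (cv2) and the standard library are available. Lean on these libraries where they do the work, as an engineer would, in place of code of your own. Each camera call takes 0.05 s, during which the arm holds its last target. There are 200 camera calls.

## Working session

There is one attempt and no reset: what is moved stays moved. The work goes in short steps, Python scripts to look and compute and a shell command to move; the robot and the scene stay as the last step left them, time stands still between calls to the robot, and variables do not carry over. Pictures are saved under pics/ and viewed, at most 10 in all, crops included, and the job is handed in when it is done.

```bash
mkdir -p pics
python3 - <<'E'
from plant import monitor, eyes
import cv2
for n in("scene","top"):
    cv2.imwrite(f"pics/{n}0.png",eyes.read_camera(n)[:,:,::-1])
    p=eyes.camera_params(n);print(n,p)
s=monitor.get_state();print(s)
E
```

```text
scene {'K': array([[382.97549712,   0.        , 276.60454439],
       [  0.        , 382.97549712, 208.60780564],
       [  0.        ,   0.        ,   1.        ]]), 'R': array([[ 0.42329309,  0.90590371,  0.0127056 ],
       [ 0.66018444, -0.29881322, -0.68910607],
       [-0.62046714,  0.30008187, -0.7245491 ]]), 't': array([-0.27981968, -0.23134611,  1.52476136])}
top {'K': array([[384.8914862 ,   0.        , 286.97797499],
       [  0.        , 384.8914862 , 210.90677728],
       [  0.        ,   0.        ,   1.        ]]), 'R': array([[-1.10755922e-04, -9.99989418e-01,  4.59919528e-03],
       [-9.87637212e-01, -6.11570095e-04, -1.56755748e-01],
       [ 1.56756901e-01, -4.55969802e-03, -9.87626692e-01]]), 't': array([0.02474374, 0.55025572, 1.32589694])}
{'time': 0.1, 'qpos': array([ 1.05100931e+00,  2.87117258e-01,  1.57804176e+00,  3.01935734e-05,
        1.27862424e+00, -1.50010739e-01]), 'dq': array([-1.48763455e-03, -2.03136824e-03, -2.95568701e-03, -1.80123434e-03,
       -6.95000087e-05,  9.36866111e-04]), 'joint_efforts': array([ 6.44873398e-04, -4.07299626e+01, -2.93697667e+01, -1.80658799e-04,
        3.45050408e-03,  6.23988370e-06]), 'eef_pos': array([0.24364016, 0.62889269, 0.24905263]), 'tcp_rot': array([ 1.83840758e-01,  9.82955429e-01, -1.02969913e-03, -3.73645634e-04]), 'contact_force': array([-0.73528754,  0.10311692,  0.03110007]), 'wrist_torque': array([-0.0259199 , -0.02607083, -0.01611519]), 'finger_force': 0.0, 'opening': 1.0006079134921333}
```

View pics/scene0.png

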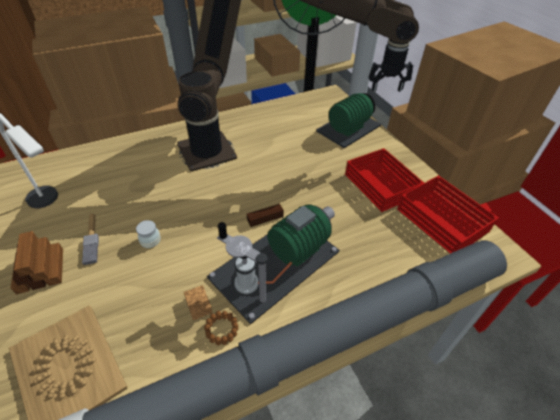

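View pics/top0.png

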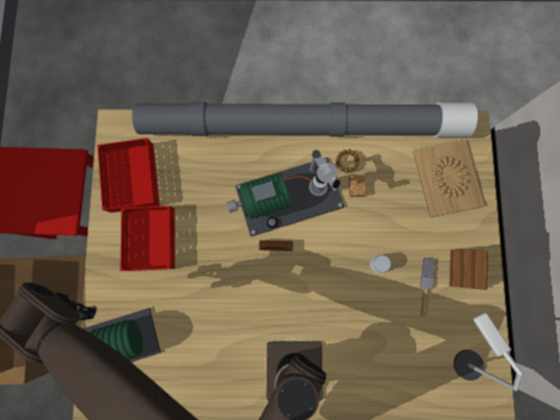

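The scene view shows the grinder with its oiler (scene ~(245,265), top ~(322,180)); the guard tab is the black peg at scene (222,230) and top ~(337,184). A large pipe runs along the far side. I'll zoom in to get exact pixels.

Run:
```python
import cv2,numpy as np
a=cv2.imread("pics/scene0.png")[200:320,190:350];b=cv2.imread("pics/top0.png")[140:245,222:382]
cv2.imwrite("pics/z1.png",np.vstack([cv2.resize(a,None,fx=2.6,fy=2.6,interpolation=2),cv2.resize(b,None,fx=2.6,fy=2.6,interpolation=2)]))
```

```text
(no output)
```

View pics/z1.png

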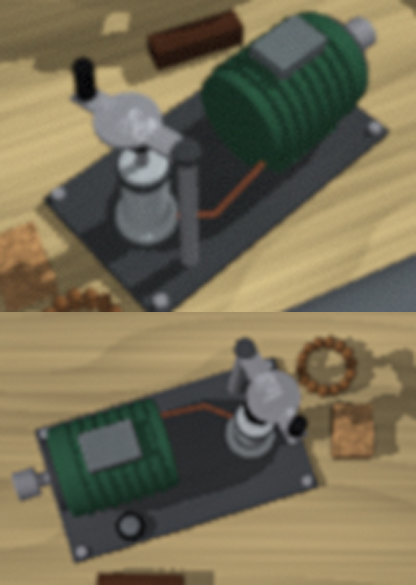

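```bash
cat > h.py <<'E'
import numpy as np
from plant import eyes,monitor
from scipy.optimize import least_squares
C={n:eyes.camera_params(n) for n in("scene","top")}
def proj(n,X):
    c=C[n];q=c["K"]@(c["R"]@np.asarray(X)+c["t"]);return q[:2]/q[2]
def ray(n,uv,z):
    c=C[n];d=c["R"].T@np.linalg.solve(c["K"],[*uv,1]);o=-c["R"].T@c["t"];return o+d*(z-o[2])/d[2]
def w(g,p): # grinder->world
    c,s=np.cos(g[2]),np.sin(g[2]);return np.array([g[0]+c*p[0]-s*p[1],g[1]+s*p[0]+c*p[1],p[2]])
E
python3 - <<'E'
from h import *
tab={"scene":(221.9,224.2),"top":(337,182.3)};hin={"scene":(261.9,257.7),"top":(316.2,154.2)}
for k,d,z in(("tab",tab,.246),("hinge",hin,.205)):
    for n in d: print(k,n,ray(n,d[n],z).round(4))
sc=[("scene",(212.3,274.6),-1,-1),("scene",(251.5,315.4),1,-1),("scene",(334.6,249.2),1,1),("top",(340.1,205),-1,-1),("top",(253.5,231.9),-1,1),("top",(238.5,186.9),1,1)]
for n,uv,a,b in sc: print(n,a,b,ray(n,uv,.014).round(4))
def f(g):
    r=[]
    for n,uv,a,b in sc: r+=list(proj(n,w(g,(a*(.1-g[3]),.01+b*(.18-g[3]),.014)))-uv)
    for n in hin: r+=list(proj(n,w(g,(.07,-.1,g[5])))-hin[n])
    for n in tab: r+=list(proj(n,w(g,(.07-.12*np.cos(g[4]),-.1-.12*np.sin(g[4]),.246)))-tab[n])
    return r
s=least_squares(f,[.75,0,.3,.015,.2,.205],loss="soft_l1");g=s.x;print(g.round(4),np.round(f(g),1))
for nm,p in(("plunger",(0,-.1,.17)),("hinge",(.07,-.1,.2)),("tabshut",(-.05,-.1,.246)),("tab1.6",(.0735,-.22,.246)),("motor near",(-.05,0,.165))):print(nm,w(g,p).round(4))
print("tabnow",w(g,(.07-.12*np.cos(g[4]),-.1-.12*np.sin(g[4]),.246)).round(4))
# pipe: bottom/top edge pixels at several heights
for z in (0,.1,.2,.3): print(z,ray("top",(330,134),z).round(3),ray("scene",(340,296),z).round(3),ray("scene",(360,340),z).round(3),ray("top",(330,104),z).round(3))
E
```

```text
tab scene [ 0.6079 -0.1255  0.246 ]
tab top [ 0.6069 -0.1274  0.246 ]
hinge scene [ 0.7123 -0.0656  0.205 ]
hinge top [ 0.7089 -0.0681  0.205 ]
scene -1 -1 [ 0.5783 -0.1665  0.014 ]
scene 1 -1 [ 0.7443 -0.1128  0.014 ]
scene 1 1 [0.6457 0.2034 0.014 ]
top -1 -1 [ 0.5768 -0.1689  0.014 ]
top -1 1 [0.4783 0.1453 0.014 ]
top 1 1 [0.644  0.2026 0.014 ]
[0.6141 0.0084 0.3056 0.0132 0.221  0.2031] [-0.2  0.2 -0.8  0.2 -0.4 -0.4 -0.5 -0.5 -1.5  0.  -0.1  0.1 -0.3  0.1
 -0.7 -0.5 -0.4 -0.1 -0.4 -0.1]
plunger [ 0.6442 -0.087   0.17  ]
hinge [ 0.711  -0.0659  0.2   ]
tabshut [ 0.5965 -0.1021  0.246 ]
tab1.6 [ 0.7504 -0.1793  0.246 ]
motor near [ 0.5665 -0.0067  0.165 ]
tabnow [ 0.6072 -0.1263  0.246 ]
0 [ 0.853 -0.139  0.   ] [0.786 0.139 0.   ] [0.918 0.118 0.   ] [ 0.973 -0.141  0.   ]
0.1 [ 0.816 -0.126  0.1  ] [0.831 0.095 0.1  ] [0.95  0.077 0.1  ] [ 0.928 -0.128  0.1  ]
0.2 [ 0.779 -0.114  0.2  ] [0.877 0.052 0.2  ] [0.981 0.035 0.2  ] [ 0.882 -0.116  0.2  ]
0.3 [ 0.742 -0.102  0.3  ] [0.922 0.008 0.3  ] [ 1.013 -0.006  0.3  ] [ 0.836 -0.104  0.3  ]
```

```bash
cat >> h.py <<'E'
from scipy.spatial.transform import Rotation as Ro
G=np.array([.6141,.0084,.3056]);H=w(G,(.07,-.1,.2));P=w(G,(0,-.1,.17))
def tabp(th): return w(G,(.07-.12*np.cos(th),-.1-.12*np.sin(th),.246))
def row(pos,ydir=None): # world target TCP, tool y world angle -> 6 numbers
    s=monitor.get_state();R=Ro.from_quat(s["tcp_rot"]);R2=R
    if ydir is not None:
        y=np.array([np.cos(ydir),np.sin(ydir),0]);z=np.array([0,0,-1.]);R2=Ro.from_matrix(np.c_[np.cross(y,z),y,z])
    return np.r_[R.inv().apply(np.array(pos)-s["eef_pos"])/.4,(R.inv()*R2).as_rotvec()/np.pi].round(3)
TA=lambda th: -np.pi/2+th+G[2]
E
python3 -m handwheel '[[-0.84,-0.786,-0.175,0,0,0.714,0.18],[-0.84,-0.786,-0.175,0,0,0.714,0.18],[-0.84,-0.786,-0.175,0,0,0.714,0.18],[-0.84,-0.786,-0.175,0,0,0.714,0.18],[-0.84,-0.786,-0.175,0,0,0.714,0.18],[-0.84,-0.786,-0.175,0,0,0.714,0.18],[-0.84,-0.786,-0.175,0,0,0.714,0.18],[-0.84,-0.786,-0.175,0,0,0.714,0.18],[-0.84,-0.786,-0.175,0,0,0.714,0.18],[-0.84,-0.786,-0.175,0,0,0.714,0.18],[-0.84,-0.786,-0.175,0,0,0.714,0.18],[-0.84,-0.786,-0.175,0,0,0.714,0.18]]'
python3 - <<'E'
from h import *
t=tabp(.221);print(row([t[0],t[1],.32],TA(.221)),monitor.get_state()["qpos"])
E
```

```text
time: 1.6
eef_pos: [0.4433, 0.2146, 0.3197]
tcp_rot: [0.966, 0.258, -0.001, -0.0]
contact_force: [0.3, 0.4, -0.5]
opening: 0.587
finger_force: 0.0
[-0.07   0.943 -0.001 -0.     0.    -0.001] [ 2.44569315e-01 -1.73249113e-01  1.93096878e+00  1.49384205e-05
  1.38495057e+00  1.29284701e+00]
```

```bash
python3 -m handwheel '[[-0.07,0.943,0,0,0,0,0.18],[-0.07,0.943,0,0,0,0,0.18],[-0.07,0.943,0,0,0,0,0.18],[-0.07,0.943,0,0,0,0,0.18],[-0.07,0.943,0,0,0,0,0.18],[-0.07,0.943,0,0,0,0,0.18],[-0.07,0.943,0,0,0,0,0.18],[-0.07,0.943,0,0,0,0,0.18]]'
python3 - <<'E'
from h import *
t=tabp(.221);print(row([t[0],t[1],.238],TA(.221)))
import cv2
a=eyes.read_camera("scene")[150:320,150:350,::-1];b=eyes.read_camera("top")[130:250,250:400,::-1]
cv2.imwrite("pics/z2.png",np.hstack([cv2.resize(a,(390,332)),cv2.resize(b,(400,332))]))
E
```

```text
time: 2.6
eef_pos: [0.6093, -0.125, 0.3194]
tcp_rot: [0.965, 0.261, -0.001, -0.001]
contact_force: [-0.1, 0.5, -0.6]
opening: 0.592
finger_force: 0.0
[-0.006  0.     0.204 -0.001  0.     0.   ]
```

View pics/z2.png

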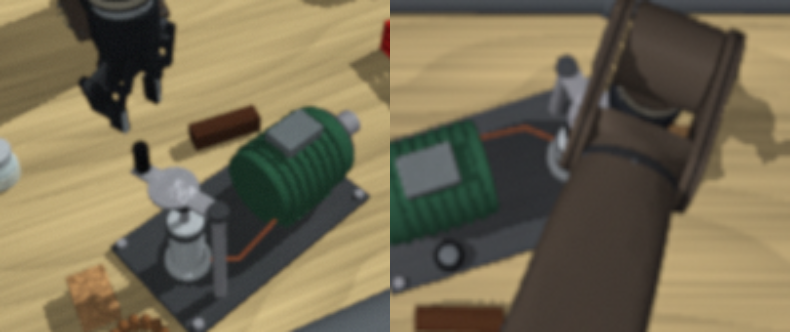

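The open fingers are straddling the line above the peg (peg at ~(140,155) in the left crop), aligned with its tangent. Descending now.

```bash
python3 -m handwheel '[[-0.006,0,0.1,0,0,0,0.18],[-0.006,0,0.15,0,0,0,0.18],[-0.006,0,0.2,0,0,0,0.18],[-0.006,0,0.2,0,0,0,-0.2],[-0.006,0,0.2,0,0,0,-0.25],[-0.006,0,0.2,0,0,0,-0.25]]' 20
python3 - <<'E'
from h import *
for th in (.35,.5,.65,.8,.95,1.1,1.25,1.4,1.53): print(th,row([*tabp(th)[:2],.239],TA(th)))
E
```

```text
time: 3.45
eef_pos: [0.6083, -0.1265, 0.2419]
tcp_rot: [0.965, 0.261, 0.001, 0.001]
contact_force: [-0.5, -0.6, -0.6]
opening: 0.373
finger_force: 0.0
0.35 [ 0.     0.036  0.007  0.001 -0.    -0.04 ]
0.5 [ 0.009  0.081  0.007  0.001 -0.    -0.088]
0.65 [ 0.025  0.123  0.008  0.001 -0.    -0.136]
0.8 [ 0.047  0.162  0.008  0.001 -0.    -0.184]
0.95 [ 0.074  0.198  0.008  0.001 -0.    -0.231]
1.1 [ 0.106  0.229  0.008  0.001 -0.    -0.279]
1.25 [ 0.143  0.255  0.008  0.001 -0.    -0.327]
1.4 [ 0.183  0.276  0.008  0.001 -0.    -0.375]
1.53 [ 0.22   0.288  0.008  0.001 -0.    -0.416]
```

```bash
python3 -m handwheel '[[0,0.036,0.007,0,0,-0.04,-0.25],[0.009,0.081,0.007,0,0,-0.088,-0.25],[0.025,0.123,0.007,0,0,-0.136,-0.25],[0.047,0.162,0.007,0,0,-0.184,-0.25],[0.074,0.198,0.007,0,0,-0.231,-0.25],[0.106,0.229,0.007,0,0,-0.279,-0.25],[0.143,0.255,0.007,0,0,-0.327,-0.25],[0.183,0.276,0.007,0,0,-0.375,-0.25],[0.22,0.288,0.007,0,0,-0.416,-0.25],[0.22,0.288,0.007,0,0,-0.416,-0.25]]'
python3 - <<'E'
from h import *
print(monitor.get_state()["qpos"].round(2), row([*tabp(1.5)[:2],.34]), row([*P[:2],.34]), row([*P[:2],.2]))
E
```

```text
time: 4.7
eef_pos: [0.7425, -0.1813, 0.2382]
tcp_rot: [0.608, 0.794, 0.0, 0.001]
contact_force: [0.5, -0.2, 1.2]
opening: 0.378
finger_force: 0.0
[-0.37  0.49  1.33  0.    1.32 -0.64] [-0.001 -0.009 -0.255  0.     0.     0.   ] [ 0.292 -0.176 -0.255  0.     0.     0.   ] [ 0.292 -0.176  0.095  0.     0.     0.   ]
```

```bash
python3 -m handwheel '[[0,-0.005,-0.08,0,0,0,-0.1],[0,-0.005,-0.17,0,0,0,-0.1],[0,-0.005,-0.255,0,0,0,-0.5],[0.1,-0.06,-0.255,0,0,0,-1],[0.2,-0.12,-0.255,0,0,0,-1],[0.292,-0.176,-0.255,0,0,0,-1],[0.292,-0.176,-0.15,0,0,0,-1],[0.292,-0.176,-0.05,0,0,0,-1],[0.292,-0.176,0,0,0,0,-1],[0.292,-0.176,0.02,0,0,0,-1],[0.292,-0.176,0.02,0,0,0,-1]]'
python3 - <<'E'
from h import *
print(row([*P[:2],.19]),monitor.get_state()["contact_force"])
import cv2
a=eyes.read_camera("scene")[170:320,170:350,::-1];b=eyes.read_camera("top")[130:250,250:400,::-1]
cv2.imwrite("pics/z3.png",np.hstack([cv2.resize(a,(400,332)),cv2.resize(b,(400,332))]))
E
```

```text
time: 6.08
eef_pos: [0.6436, -0.0873, 0.2303]
tcp_rot: [0.608, 0.794, 0.0, 0.0]
contact_force: [-0.1, -0.7, 0.5]
opening: 0.003
finger_force: 0.0
[0.001 0.002 0.101 0.    0.    0.   ] [-0.07272513 -0.73331832  0.49717889]
```

View pics/z3.png

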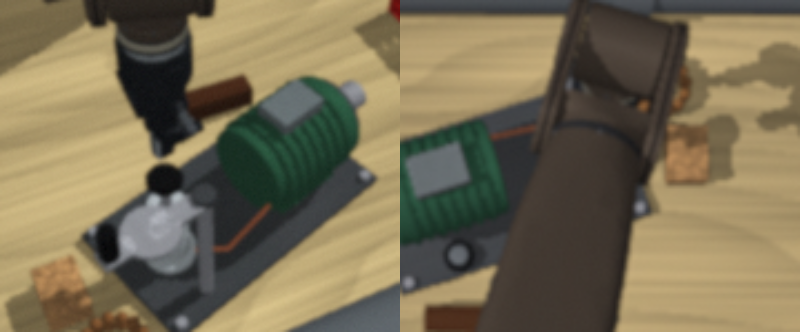

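The guard has swung away: its tab is now at the left in the crop (~(107,238)), and the black plunger head (165,180) stands bare beneath the closed fingertips. I'll check the angle and approach.

```bash
python3 - <<'E'
from h import *
for t in(1.2,1.3,1.4,1.5,1.6): print(t,(proj("scene",tabp(t))-170)*2.22)
E
python3 -m handwheel '[[0.001,0.002,0.03,0,0,0,-1],[0.001,0.002,0.06,0,0,0,-1],[0.001,0.002,0.08,0,0,0,-1],[0.001,0.002,0.09,0,0,0,-1],[0.001,0.002,0.095,0,0,0,-1],[0.001,0.002,0.1,0,0,0,-1],[0.001,0.002,0.105,0,0,0,-1],[0.001,0.002,0.11,0,0,0,-1],[0.001,0.002,0.115,0,0,0,-1],[0.001,0.002,0.12,0,0,0,-1],[0.001,0.002,0.125,0,0,0,-1]]'
```

```text
1.2 [ 90.16181079 203.90707605]
1.3 [ 93.79528605 212.95529076]
1.4 [ 98.63842925 221.71214787]
1.5 [104.66578098 230.06837317]
1.6 [111.83420814 237.9150391 ]
time: 7.55
eef_pos: [0.6441, -0.0865, 0.1814]
tcp_rot: [0.608, 0.794, 0.0, 0.0]
contact_force: [-2.5, 0.5, 6.8]
opening: -0.0
finger_force: 3.1
```

```bash
python3 -m handwheel '[[0,0,0.002,0,0,0,-1],[0,0,0.004,0,0,0,-1],[0,0,0.006,0,0,0,-1],[0,0,0.008,0,0,0,-1],[0,0,0.010,0,0,0,-1]]'; python3 -m handwheel '[[0,0,0.002,0,0,0,-1],[0,0,0.004,0,0,0,-1],[0,0,0.006,0,0,0,-1]]'
```

```text
time: 8.18
eef_pos: [0.6441, -0.0865, 0.1776]
tcp_rot: [0.608, 0.794, 0.0, 0.0]
contact_force: [-2.9, 1.2, 5.4]
opening: 0.002
finger_force: 3.3
time: 8.55
eef_pos: [0.6441, -0.0865, 0.1753]
tcp_rot: [0.608, 0.794, 0.0, 0.0]
contact_force: [-3.8, 0.7, 7.3]
opening: 0.003
finger_force: 3.5
```

```bash
python3 -m handwheel '[[0,0,0.002,0,0,0,-1],[0,0,0.004,0,0,0,-1],[0,0,0.006,0,0,0,-1],[0,0,0.008,0,0,0,-1]]'|grep -E "eef|cont"
```

```text
eef_pos: [0.6442, -0.0865, 0.1722]
contact_force: [-3.2, 1.1, 7.5]
```

```bash
python3 -m handwheel '[[0,0,0.002,0,0,0,-1],[0,0,0.004,0,0,0,-1],[0,0,0.006,0,0,0,-1]]'|grep -E "eef|cont"
```

```text
eef_pos: [0.6442, -0.0865, 0.1699]
contact_force: [-3.6, 1.8, 7.8]
```

```bash
python3 -m handwheel '[[0,0,0.002,0,0,0,-1],[0,0,0.004,0,0,0,-1],[0,0,0.006,0,0,0,-1],[0,0,0.008,0,0,0,-1]]'|grep -E "eef|cont"
```

```text
eef_pos: [0.6442, -0.0865, 0.1688]
contact_force: [-8.0, 2.1, 16.5]
```

```bash
python3 -m handwheel '[[0,0,0.001,0,0,0,-1],[0,0,0.002,0,0,0,-1],[0,0,0.003,0,0,0,-1],[0,0,0.003,0,0,0,-1]]'|grep -E "eef|cont"
```

```text
eef_pos: [0.6443, -0.0865, 0.1688]
contact_force: [-9.3, 2.3, 18.3]
```

```bash
python3 -m handwheel '[[0,0,0.0015,0,0,0,-1],[0,0,0.003,0,0,0,-1],[0,0,0.0045,0,0,0,-1],[0,0,0.006,0,0,0,-1],[0,0,0.006,0,0,0,-1]]'|grep -E "eef|cont"
```

```text
eef_pos: [0.6443, -0.0865, 0.1687]
contact_force: [-13.1, 3.1, 25.3]
```

```bash
python3 -m handwheel '[[0,0,0.001,0,0,0,-1],[0,0,0.001,0,0,0,-1],[0,0,0.001,0,0,0,-1],[0,0,0.001,0,0,0,-1],[0,0,0.001,0,0,0,-1],[0,0,0.001,0,0,0,-1],[0,0,0.001,0,0,0,-1],[0,0,0.001,0,0,0,-1],[0,0,0.001,0,0,0,-1],[0,0,0.001,0,0,0,-1],[0,0,0.001,0,0,0,-1],[0,0,0.001,0,0,0,-1]]'|grep -E "eef|cont"
python3 - <<'E'
from h import *
import cv2
a=eyes.read_camera("scene")[170:320,170:350,::-1]
cv2.imwrite("pics/z4.png",cv2.resize(a,(600,500)))
E
```

```text
eef_pos: [0.6443, -0.0865, 0.1687]
contact_force: [-13.5, 2.3, 26.1]
```

View pics/z4.png

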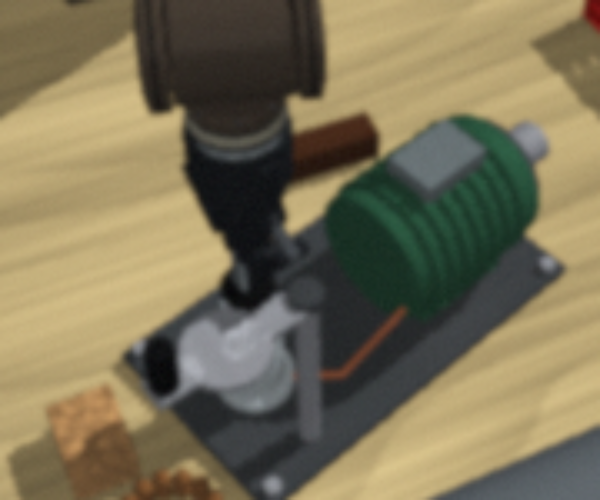

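The fingers hold the plunger head down (~(245,290)) and nothing else is touched. Now I'll release smoothly and rise.

```bash
python3 -m handwheel '[[0,0,-0.01,0,0,0,-1],[0,0,-0.02,0,0,0,-1],[0,0,-0.035,0,0,0,-1],[0,0,-0.05,0,0,0,-1],[0,0,-0.065,0,0,0,-1],[0,0,-0.09,0,0,0,-1],[0,0,-0.15,0,0,0,-1],[0,0,-0.25,0,0,0,-0.5],[0,0,-0.35,0,0,0,0.1],[0,0,-0.4,0,0,0,0.18],[0,0,-0.4,0,0,0,0.18],[0,0,-0.4,0,0,0,0.18]]'
python3 - <<'E'
from h import *
print(row([*tabp(1.5)[:2],.32],TA(1.5)),row([*tabp(1.5)[:2],.238],TA(1.5)))
E
```

```text
time: 14.1
eef_pos: [0.6431, -0.0862, 0.3178]
tcp_rot: [0.608, 0.794, -0.001, -0.002]
contact_force: [0.1, -0.2, -1.2]
opening: 0.584
finger_force: 0.0
[-0.295  0.168 -0.007 -0.001 -0.001  0.01 ] [-0.296  0.169  0.198 -0.001 -0.001  0.01 ]
```

```bash
python3 -m handwheel '[[-0.1,0.057,-0.01,0,0,0.01,0.18],[-0.2,0.114,-0.01,0,0,0.01,0.18],[-0.295,0.168,-0.01,0,0,0.01,0.18],[-0.296,0.168,-0.01,0,0,0.01,0.18],[-0.296,0.168,0.05,0,0,0.01,0.18],[-0.296,0.168,0.1,0,0,0.01,0.18],[-0.296,0.169,0.15,0,0,0.01,0.18],[-0.296,0.169,0.195,0,0,0.01,0],[-0.296,0.169,0.195,0,0,0.01,-0.25],[-0.296,0.169,0.195,0,0,0.01,-0.25]]'
python3 - <<'E'
from h import *
for th in (1.35,1.2,1.05,.9,.75,.6,.45,.3,.15,0.03,0,-.04): print(th,row([*tabp(th)[:2],.239],TA(th)))
E
```

```text
time: 15.35
eef_pos: [0.7404, -0.1831, 0.2432]
tcp_rot: [0.62, 0.785, 0.0, 0.001]
contact_force: [0.0, -0.8, 0.3]
opening: 0.369
finger_force: 0.0
1.35 [ 0.005 -0.048  0.01   0.     0.     0.047]
1.2 [ 0.015 -0.092  0.01   0.     0.     0.095]
1.05 [ 0.032 -0.134  0.01   0.     0.     0.143]
0.9 [ 0.054 -0.173  0.01   0.     0.     0.191]
0.75 [ 0.082 -0.208  0.01   0.     0.     0.238]
0.6 [ 0.115 -0.239  0.01   0.     0.     0.286]
0.45 [ 0.152 -0.264  0.01   0.     0.     0.334]
0.3 [ 0.193 -0.283  0.01   0.     0.     0.382]
0.15 [ 0.236 -0.297  0.01   0.    -0.     0.429]
0.03 [ 0.271 -0.302  0.01   0.    -0.     0.467]
0 [ 0.28  -0.303  0.01   0.    -0.     0.477]
-0.04 [ 0.292 -0.304  0.01   0.    -0.     0.49 ]
```

```bash
python3 -m handwheel '[[0.005,-0.048,0.01,0,0,0.047,-0.25],[0.015,-0.092,0.01,0,0,0.095,-0.25],[0.032,-0.134,0.01,0,0,0.143,-0.25],[0.054,-0.173,0.01,0,0,0.191,-0.25],[0.082,-0.208,0.01,0,0,0.238,-0.25],[0.115,-0.239,0.01,0,0,0.286,-0.25],[0.152,-0.264,0.01,0,0,0.334,-0.25],[0.193,-0.283,0.01,0,0,0.382,-0.25],[0.236,-0.297,0.01,0,0,0.429,-0.25],[0.271,-0.302,0.01,0,0,0.467,-0.25],[0.28,-0.303,0.01,0,0,0.477,-0.25]]'
python3 - <<'E'
from h import *
for th in (0,-.04,-.06): print(th,row([*tabp(th)[:2],.239],TA(0)))
E
```

```text
time: 16.73
eef_pos: [0.5969, -0.1026, 0.2406]
tcp_rot: [0.988, 0.152, 0.002, 0.002]
contact_force: [-0.1, -3.2, 1.8]
opening: 0.372
finger_force: 1.2
0 [-0.    -0.002  0.004  0.001 -0.001  0.   ]
-0.04 [-0.    -0.014  0.004  0.001 -0.001  0.   ]
-0.06 [ 0.    -0.02   0.004  0.001 -0.001  0.   ]
```

```bash
python3 -m handwheel '[[0,-0.004,0.003,0,0,0,-0.25],[0,-0.008,0.003,0,0,0,-0.25],[0,-0.012,0.003,0,0,0,-0.25],[0,-0.014,0.003,0,0,0,-0.25],[0,-0.014,0.003,0,0,0,-0.25]]'
```

```text
time: 17.35
eef_pos: [0.5952, -0.098, 0.2374]
tcp_rot: [0.988, 0.152, 0.001, 0.002]
contact_force: [2.4, -4.2, 0.8]
opening: 0.374
finger_force: 2.8
```

```bash
python3 -m handwheel '[[0,-0.003,0,0,0,0,-0.25],[0,-0.006,0,0,0,0,-0.25],[0,-0.009,0,0,0,0,-0.25],[0,-0.009,0,0,0,0,-0.25]]'
```

```text
time: 17.85
eef_pos: [0.5952, -0.0977, 0.2374]
tcp_rot: [0.988, 0.152, 0.002, 0.005]
contact_force: [5.4, -13.7, -1.8]
opening: 0.384
finger_force: 7.4
```

Solid stop at 0 (stalled, 14 N). Now I'll unload, open, rise and look.

```bash
python3 -m handwheel '[[0,0.006,0,0,0,0,-0.25],[0,0.014,0,0,0,0,-0.1],[0,0.018,0,0,0,0,0.18],[0,0.018,0,0,0,0,0.18],[0,0.018,-0.05,0,0,0,0.18],[0,0.018,-0.12,0,0,0,0.18],[0,0.018,-0.25,0,0,0,0.18],[-0.15,0.02,-0.35,0,0,0,0.18],[0.25,0.02,-0.35,0,0,0,0.18],[0.25,0.02,-0.35,0,0,0,0.18]]'
python3 - <<'E'
from h import *
import cv2
A=eyes.read_camera("scene")[:,:,::-1];B=eyes.read_camera("top")[:,:,::-1]
cv2.imwrite("pics/z5.png",np.vstack([cv2.resize(A[190:320,190:350],(369,300),interpolation=2),cv2.resize(B[140:245,222:382],(369,242),interpolation=2)]))
print(proj("scene",tabp(0)),proj("scene",tabp(.05)),monitor.get_state()["eef_pos"])
E
```

```text
time: 19.1
eef_pos: [0.6656, -0.0789, 0.382]
tcp_rot: [0.988, 0.151, 0.004, 0.002]
contact_force: [0.4, -1.2, -0.1]
opening: 0.591
finger_force: 0.0
[229.38673887 218.09021107] [227.48783404 219.33040835] [ 0.66862933 -0.07719889  0.37456428]
```

View pics/z5.png

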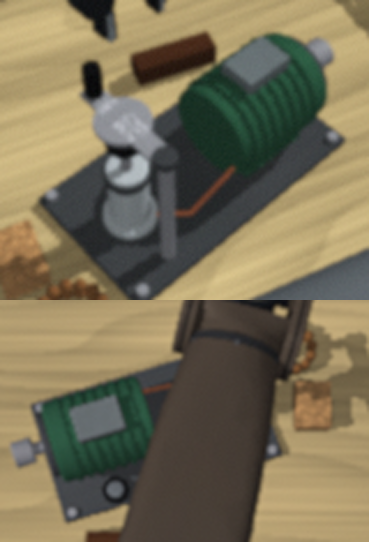

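The tab top is at scene (229.5, 219), against a predicted (229.4, 218.1) for angle 0. The guard disc covers the plunger, which is back up, and the other items look unmoved.

```bash
python3 -m handwheel '[[0,0,0,0,0,0,0.18],[0,0,0,0,0,0,0.18],[0,0,0,0,0,0,0.18],[0,0,0,0,0,0,0.18]]' && python3 -c "from plant import ctrl; print(ctrl.sign_off())"
```

```text
time: 19.7
eef_pos: [0.6649, -0.0792, 0.3771]
tcp_rot: [0.988, 0.152, 0.001, 0.0]
contact_force: [-0.3, -0.5, 0.0]
opening: 0.596
finger_force: 0.0
the job is handed in; nothing more can be done
None
```

The job is handed in at 19.7 s: I swung the guard clear to about 1.5 rad, held the plunger on its stop (about 20 mm of stroke) at about 26 N for over 1.5 s, let it come back up, and swung the guard fully shut, without going near the start button or touching anything else on the bench.

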